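# Vent and open the laboratory pressure pot

### The arm

A 7-joint arm with a two-finger parallel gripper is mounted at the origin on the work surface. World frame = base frame: x ahead of the robot, y to its left, z up, the work surface at z = 0. Lengths are in m, angles in degrees, forces in N, time in s.
With the tool pointing down it reaches from about 0.425 to 1.025 m from the base axis. Payload 3.6 kg.
Tool frame: the origin (TCP) lies at the very end of the fingers, on their centre line; the grasp point (between the pads) lies arm.grip_depth behind it (arm.grip_depth is the distance from the TCP to the grasp point, in m); z points along the fingers, y is the line along which they close (so a half turn about z gives the same grasp; the last joint's range is limited). The gripper opens to 85 mm and grips with 20 to 120 N. Pads are 22 mm wide; open, the fingers measure 114 mm over their backs; the gripper's body (76 mm by 85 mm) begins 54 mm behind the grasp point. The pads swing forward as they close: fully open they stand 13 mm farther back than shut.
Start: joints at [69.07, 33.873, 2.773, 92.16, -1.908, 54.013, -1.931], TCP at [0.195, -0.698, 0.231] pointing down, gripper open.
Joint ranges: [-153.93, 153.93], [-27.13, 128.08], [-72.61, 78.16], [10.71, 143.7], [-87.88, 267.88], [4.46, 118.87], [-176.78, 176.78]. Speed limits (degrees/s): [147.25, 147.25, 180, 180, 180, 180, 180].

### API

Orientations are given as [roll, pitch, yaw] about the fixed x, y, z axes, in that order (R = Rz(yaw) Ry(pitch) Rx(roll)).
In Python, from cell import arm gives the robot as it stands. Calls block until the motion is done:
- arm.move_ptp(position, orientation): joint-space move of the TCP to a pose.
- arm.move_l(position, ori=None, speed=0.15): straight line of the TCP; ori=None keeps the orientation; speed is the mean speed in m/s.
- arm.set_joints(angles): joint-space move.
- arm.set_gripper(opening): finger opening in m; the grip force is fixed at half the most; returns when the fingers have stopped.
- arm.dwell(seconds).
- arm.inverse_kinematics(position, orientation): joint angles nearest the present ones, or None.
- arm.read_state(): the state.
- arm.read_camera(name): name is "scene" or "top" or "wrist"; returns the picture (480x640x3 uint8, red, green, blue); there is no depth.
- arm.camera_info(name): a dict with "fovy" (degrees; the focal length in pixels is half the picture's height over the tangent of half this angle, whatever the lens; pixels are square), "cx", "cy" (the principal point, pixels), "dist_coeffs" ([k1, k2, p1, p2, k3] as OpenCV has them; the pictures are not rectified), "pose" (4x4, takes a point from camera to world coordinates); the wrist camera has in their place "mount" (4x4, takes a point from camera to tool coordinates, whose origin is the TCP and whose axes are the flange's). Camera axes: x right, y down, z forward; pixel columns grow to the right and rows downward; lengths in m; the calibration is good to about 2 mm. A picture is of the moment at which its call begins: read the wrist's pose just before it. camera_info takes no time and is no camera call.
A pose or a line that the arm cannot do raises arm.IKError and nothing moves.
- arm.job_done(): hands the job in; it is judged then, once.
The state is a dict: "time": time; "joint_pos": joint angles; "joint_velocities": joint speeds; "joint_efforts": joint torques, N m; "eef_pos": TCP position; "ee_rot": TCP orientation; "contact_force": force on the tool from outside, world axes, zero at the start; "wrist_torque": the same for the moment, N m; "grip_width": finger opening in m; "finger_force": force on a finger pad.
Only numpy, scipy, OpenCV 4.12 (cv2) and the standard library are available. Lean on these libraries where they do the work, as an engineer would, in place of code of your own. Each camera call takes 0.05 s, during which the arm holds its last target. There are 200 camera calls.

### The job

Open the small pressure pot: first vent it by turning the vent wheel by its rim until the line engraved on the rim faces the fixed pointer, and leave it there. Then turn the pot's cap anticlockwise to its first stop, press it down, turn it on past the stop until it comes free, lift it off and set it down, without dropping it, to stand upright in the middle of the aluminium dish. Leave the slide box, the amber bottle and the small tin alone.

Things in the scene. Friction and masses are not known exactly. Their poses are not given: they have to be found in the camera images.
- cap: black round cap of the pot, loose, 0.25 kg, 72 mm in diameter. Origin: centre of the underside of its stem, z up. Upwards from it: stem (28 mm wide) 0 to 23 mm, with two lugs at its foot, 6 mm high, reaching 27 mm out along x; disc 23 to 31 mm, its skirt hanging to 12 mm; grip bar on top 31 to 63 mm, 56 mm long along the cap's x axis, 16 mm thick along y
- cap_grip (a point): middle of the cap's grip bar, 47 mm above the cap's origin. The cap opens anticlockwise seen from above. As found it is 0.35 to 0.95 rad short of its first stop, which is hidden inside: turn until it is felt. Turning takes under 0.2 N m, the stop is solid. Let go at the stop, the cap stays there and can be regrasped. A spring pushes it up with about 6 N
- pot_mouth (a point): centre of the top of the neck, 121 mm up. Only in the last 0.1 rad before the first stop does the cap press down more than 2 mm: there it goes 9 mm (about 12 N at 7 mm). Held at least 6.5 mm down it passes under the stop. 0.6 to 0.8 rad beyond the stop it is free: let up, it rises 4 mm above where it was found and draws straight up; at 0.84 rad is a solid last stop
- pot: stainless pressure pot, 110 mm in diameter, on a green foot 130 mm square, bolted to the bench. Origin: centre of its underside on the bench, z up. Flat top 100 mm up; the neck on it, 66 mm in diameter, reaches 121 mm. The closed cap's origin is 109 mm up; to clear the neck the cap must rise 15 mm from there
- wheel_centre (a point): vent wheel: point on its upright axis at the height of the rim's top, 64 mm above the bench. The wheel is an aluminium drum open at the top, 110 mm in diameter, rim wall 8 mm thick (its middle at radius 51 mm), 36 mm deep inside, a low hub 18 mm wide in the middle. It turns stiffly (about 4 N at the rim) and stays where left. It stands on a green plate 12 mm thick
- wheel_mark (a point): outer top edge of the wheel's rim at the engraved mark, a dark line 4 mm wide across the rim's top and down its outside
- pointer (a point): tip of the fixed pointer, 1 mm outside the rim at the height of the rim's top. The pointer stands on a post 14 mm wide, its top level with the rim, 68 to 80 mm from the wheel's axis
- wheel (a joint): angle of the engraved mark from the pointer about the wheel's axis, rad, positive anticlockwise seen from above; 0 = the mark faces the pointer. Found between 0.6 and 1.3; range -1.8 to 1.8
- dish: the wide, low, empty round aluminium dish (not the small ones at the edge of the bench), fixed on the bench, 160 mm in diameter, wall 3 mm thick and 22 mm high, floor 4 mm thick. Origin: centre of its underside on the bench. The cap stands on its stem in it
- slide_box: bystander: flat black slide box, 100 x 160 x 34 mm, origin at the centre of its underside
- bottle: bystander: amber bottle, 64 mm in diameter, 140 mm tall, origin at the centre of its underside
- tin: bystander: small lidded aluminium tin, 63 mm in diameter, 30 mm tall, origin at the centre of its underside
Things that resemble listed ones, but are neither listed nor needed, are in the scene too. Of the things like the cap, leave any that is white; of the rest the smaller one is meant. There is more than one size of the part that bears wheel_centre; the job needs the smaller.

How it is judged:
By the outcome, as a careful person would: the job done as asked, in the order asked, and still so for the second after the job is handed in, with the robot touching nothing.
It also fails if it takes over 67 s, if anything falls off the work surface, if the arm or the gripper's body presses on something with over 40 N, if the wrist force passes 120 N, or if a joint passes its speed limit or range.

## Working session

There is one attempt and no reset: what is moved stays moved. The work goes in short steps, each a Python script; the robot and the scene stay as the last script left them, time stands still between calls to the robot, and variables do not carry over. Pictures are saved under pics/ and viewed, at most 10 in all, crops included, and the job is handed in when it is done.

```bash
ls; mkdir -p pics; cat > h.py <<'E'
import numpy as np, cv2
from cell import arm
def rays(name,uv,T=None):
    i=arm.camera_info(name); f=240/np.tan(np.radians(i["fovy"]/2))
    K=np.array([[f,0,i["cx"]],[0,f,i["cy"]],[0,0,1]])
    p=cv2.undistortPoints(np.array(uv,float).reshape(-1,1,2),K,np.array(i["dist_coeffs"],float))[:,0]
    P=np.array(i["pose"]) if T is None else T
    return P[:3,3],np.c_[p,np.ones(len(p))]@P[:3,:3].T
def plane(name,uv,z,T=None):
    o,d=rays(name,uv,T); return o+d*((z-o[2])/d[:,2])[:,None]
def project(name,X,T=None):
    i=arm.camera_info(name); f=240/np.tan(np.radians(i["fovy"]/2))
    K=np.array([[f,0,i["cx"]],[0,f,i["cy"]],[0,0,1]])
    P=np.linalg.inv(np.array(i["pose"]) if T is None else T)
    return cv2.projectPoints(np.atleast_2d(np.array(X,float)),cv2.Rodrigues(P[:3,:3])[0],P[:3,3],K,np.array(i["dist_coeffs"],float))[0][:,0]
def wristT():
    from scipy.spatial.transform import Rotation as R
    s=arm.read_state(); T=np.eye(4); T[:3,3]=s["eef_pos"]; T[:3,:3]=R.from_euler('xyz',s["ee_rot"],degrees=True).as_matrix()
    return T@np.array(arm.camera_info("wrist")["mount"])
def save(name,fn):
    T=wristT() if name=="wrist" else None
    im=arm.read_camera(name); cv2.imwrite("pics/"+fn,im[:,:,::-1]); 
    if T is not None: np.save("pics/"+fn+".npy",T)
    return im,T
E
python3 - <<'E'
from h import *
for n in("top","scene"):
    save(n,n+"0.png"); i=arm.camera_info(n); print(n,i)
print(arm.camera_info("wrist"),arm.grip_depth,arm.read_state())
E
```

```text
pics
top {'fovy': 52.14261334783901, 'cx': 322.63848024244436, 'cy': 241.94921680657046, 'dist_coeffs': array([0.03617871, 0.        , 0.        , 0.        , 0.        ]), 'pose': array([[-0.01930198, -0.98580041,  0.16680822,  0.34697748],
       [-0.99977016,  0.01747362, -0.01242169, -0.0380084 ],
       [ 0.00933056, -0.16700964, -0.98591111,  1.30274886],
       [ 0.        ,  0.        ,  0.        ,  1.        ]])}
scene {'fovy': 43.006601370360876, 'cx': 308.06481725141805, 'cy': 242.37832093618115, 'dist_coeffs': array([-0.02269156,  0.        ,  0.        ,  0.        ,  0.        ]), 'pose': array([[-0.50987949,  0.51973142, -0.68549409,  1.4782706 ],
       [ 0.86015543,  0.29646717, -0.41501788,  0.52638501],
       [-0.01247134, -0.80124058, -0.59821234,  0.93033334],
       [ 0.        ,  0.        ,  0.        ,  1.        ]])}
{'fovy': 60.52195233180206, 'cx': 317.9042823042596, 'cy': 238.83011118100978, 'dist_coeffs': array([-0.06411487,  0.        ,  0.        ,  0.        ,  0.        ]), 'mount': array([[-3.90356918e-05, -9.49836498e-01, -3.12746904e-01,
       
[... 309 characters left out ...]
 array([69.07063847, 33.9196885 ,  2.76889753, 92.22971844, -1.90869571,
       54.01309238, -1.93086491]), 'joint_velocities': array([-0.02202537, -0.16749488,  0.07359339, -0.17155429, -0.06139145,
       -0.08726223,  0.00556191]), 'joint_efforts': array([ 4.80251969e-03, -5.49992895e+01,  1.55313648e+00, -1.98824805e+01,
        9.64201579e-03,  3.78552460e-03, -3.20158897e-06]), 'eef_pos': array([ 0.1944237 , -0.69765953,  0.23026135]), 'ee_rot': array([-1.79883836e+02,  6.58830911e-03,  1.55752990e+01]), 'contact_force': array([ 0.23534576, -0.54942751, -0.48061589]), 'wrist_torque': array([ 0.03314133, -0.02091797,  0.06688028]), 'finger_force': 0.0, 'grip_width': 0.08530054612595384}
```

View pics/top0.png

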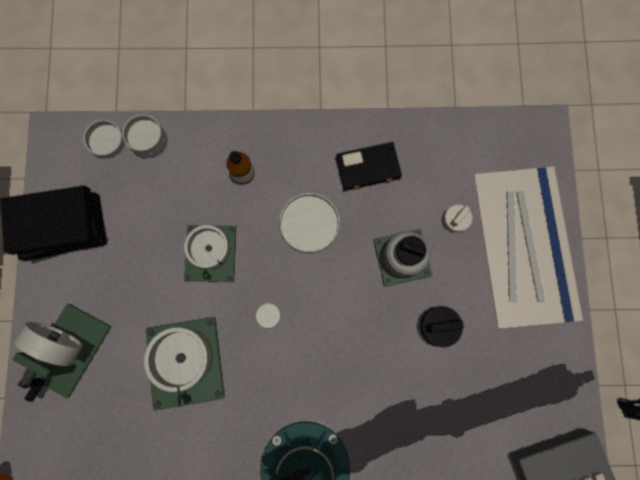

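View pics/scene0.png

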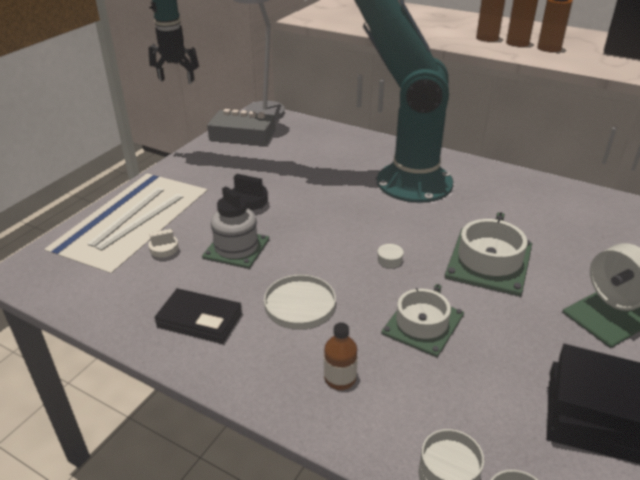

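The top view shows the small wheel at (208,247), the pot and cap at (410,250), the dish at (309,222) and the tin at (267,316). The oversized cap is at (440,326) and the white one at (458,217). The scene view agrees. Next I estimate positions and look from near.

```bash
python3 - <<'E'
from h import *
for n,uv,z in (("wheel",(207,247),.064),("dish",(309,223),.02),("captop",(411,247),.172),("potfoot",(403,258),0.01),("tin",(267,316),.03)):
    print(n,plane("top",[uv],z).round(3))
w=plane("top",[(207,247)],.064)[0]
def look(p,yaw,z,fn):
    # TCP so that camera axis passes through p
    c,s=np.cos(np.radians(yaw)),np.sin(np.radians(yaw))
    M=np.array(arm.camera_info("wrist")["mount"]); h=z+.143-p[2]
    off=M[0,3]+M[0,2]/M[2,2]*h
    pos=[p[0]-c*off,p[1]-s*off,z]
    arm.move_ptp(pos,[180,0,yaw]); arm.dwell(.15); return save("wrist",fn)
pot=plane("top",[(411,247)],.172)[0]
for p,yaw,z,fn in ((pot,np.degrees(np.arctan2(pot[1],pot[0])),.33,"w_pot.png"),(w,np.degrees(np.arctan2(w[1],w[0])),.25,"w_wh.png")):
    for y in (yaw,yaw+180,yaw+90):
        try: look(p,y,z,fn); print(fn,y); break
        except arm.IKError as e: print(e)
print(arm.read_state()["time"],arm.read_state()["joint_pos"])
a=cv2.imread("pics/w_pot.png");b=cv2.imread("pics/w_wh.png")
cv2.imwrite("pics/both.png",cv2.resize(np.vstack([a,b]),(800//2+0,600)))
E
```

```text
wheel [[0.549 0.241 0.064]]
dish [[ 0.616 -0.019  0.02 ]]
captop [[ 0.523 -0.258  0.172]]
potfoot [[ 0.519 -0.267  0.01 ]]
tin [[0.373 0.092 0.03 ]]
w_pot.png -26.30266325563418
w_wh.png 23.71434844399712
4.425 [ -19.33559867   26.02108696  -11.70698354  103.90296685    6.64031177
   50.72710391 -100.50052109]
```

View pics/w_pot.png

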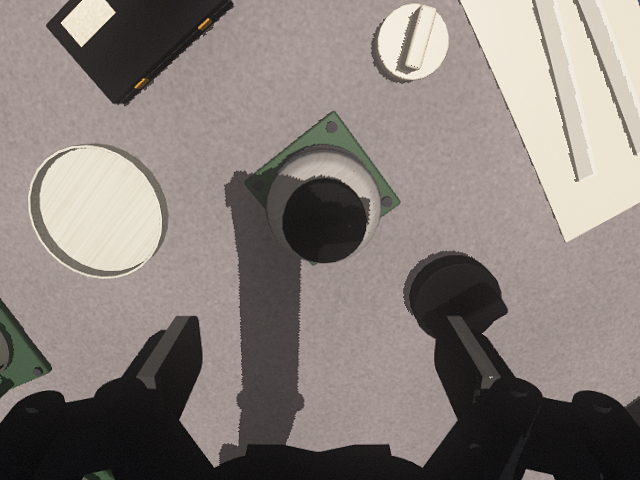

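View pics/w_wh.png

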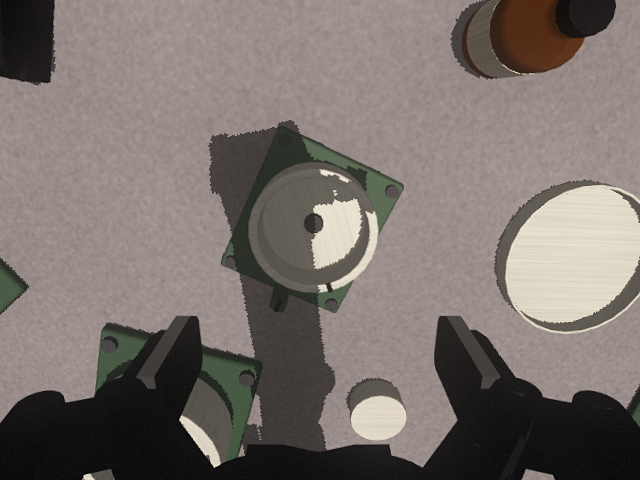

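The cap at about (324,220) is shadowed by the arm. On the wheel, the mark is at (329,287) and the pointer post at (279,298). I'll enlarge both with the contrast raised.

```bash
python3 - <<'E'
import cv2,numpy as np
a=cv2.imread("pics/w_pot.png")[140:290,240:400];b=cv2.imread("pics/w_wh.png")[150:320,225:395]
a=(255*np.clip(a/255/.25,0,1)**.5).astype('u1'); b=(255*(b/255.)**.5).astype('u1')
a=cv2.resize(a,(400,375),interpolation=cv2.INTER_CUBIC);b=cv2.resize(b,(400,400),interpolation=cv2.INTER_CUBIC)
cv2.imwrite("pics/crop.png",np.hstack([cv2.copyMakeBorder(a,0,25,0,0,0),b]))
E
```

```text
(no output)
```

View pics/crop.png

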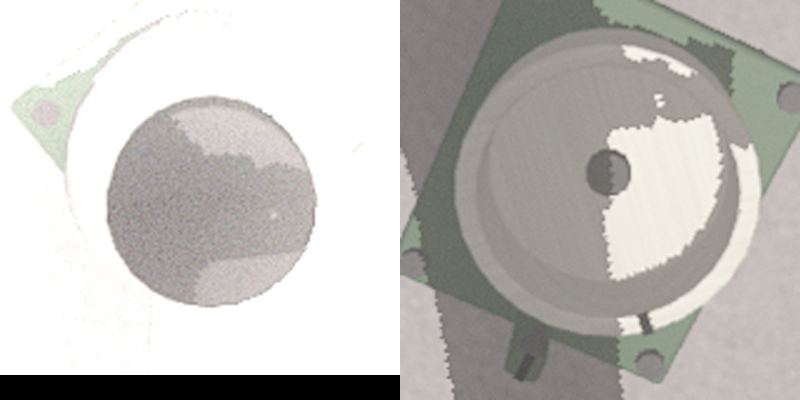

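```bash
python3 - <<'E'
from h import *
T=np.load("pics/w_wh.png.npy")
im=cv2.imread("pics/w_wh.png")
s=170/400
def px(c): return (225+(c[0]-400+.5)*s-.5,150+(c[1]+.5)*s-.5)
rim=plane("wrist",[px(c) for c in ((455,182),(761,182),(608,28),(608,335),(503,68),(715,71),(498,292),(718,289))],.064,T)[:,:2]
A=np.c_[2*rim,np.ones(len(rim))]; x=np.linalg.lstsq(A,(rim**2).sum(1),rcond=None)[0]
print("c",x[:2],"r",np.sqrt(x[2]+x[:2]@x[:2]))
q=plane("wrist",[px(c) for c in ((524,367),(527,352),(534,335),(648,331),(641,316))],.064,T)[:,:2]-x[:2]
print(np.hypot(*q.T),np.degrees(np.arctan2(q[:,1],q[:,0])))
# top view check of cap grip colour/orient
g=cv2.imread("pics/top0.png")[225:275,385:435]; g=(255*np.clip(g/255/.3,0,1)**.6).astype('u1')
sc=cv2.imread("pics/scene0.png")[180:260,195:275]; sc=(255*np.clip(sc/255/.3,0,1)**.6).astype('u1')
cv2.imwrite("pics/cap.png",np.hstack([cv2.resize(g,(400,400),interpolation=2),cv2.resize(sc,(400,400),interpolation=2)]))
E
```

```text
c [0.55500891 0.24720641] r 0.05600399847982956
[0.07728381 0.07099219 0.0633858  0.05733272 0.05072186] [ 179.19528537  178.07648536  177.65004204 -141.27598561 -142.36607256]
```

View pics/cap.png

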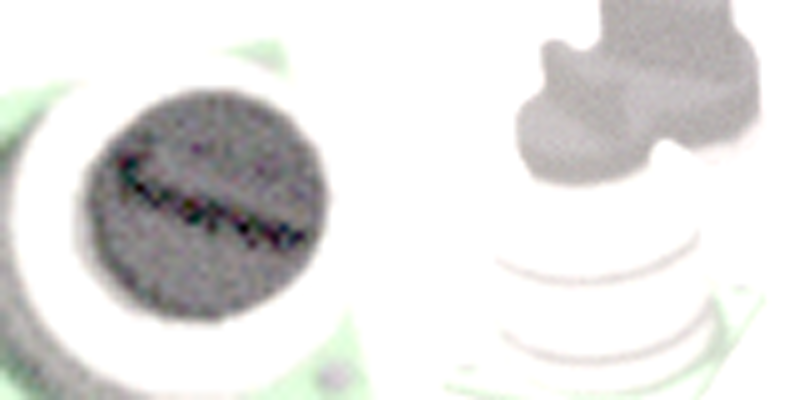

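The top-view crop shows the bar's shadow running from (120,165) to (300,240), which puts the bar axis at about 67° (mod 180) in world. The wheel fit gives r = 56 mm (expected 55). The pointer is at about 178° and the mark at about 218°, so the wheel is at about +0.69 rad. Turning the wheel now.

```bash
cat >> h.py <<'E'
def R(): 
    s=arm.read_state(); return dict(t=round(s["time"],2),p=s["eef_pos"].round(4),yaw=round(s["ee_rot"][2],1),F=s["contact_force"].round(1),M=s["wrist_torque"].round(2),w=round(s["grip_width"],4),ff=round(s["finger_force"],1))
def rimpose(c,phi,z,r=.051):
    a=np.radians(phi); return [c[0]+r*np.cos(a),c[1]+r*np.sin(a),z],[180,0,phi+90]
def turn_rim(c,phi,d,z,n):
    for k in range(1,n+1):
        p,o=rimpose(c,phi+d*k/n,z); arm.move_l(p,o,speed=.03)
E
python3 - <<'E'
from h import *
c=[.555,.2472]; d=-39.8; phi=-90-d/2
p,o=rimpose(c,phi,.12); arm.move_ptp(p,o); arm.set_gripper(.04)
p,o=rimpose(c,phi,.036); arm.move_l(p,o,speed=.12); print(R())
arm.set_gripper(0.0); print(R())
turn_rim(c,phi,d,.036,5); print(R())
arm.set_gripper(.04); print(R())
p,o=rimpose(c,phi+d,.12); arm.move_l(p,o,speed=.15)
M=np.array(arm.camera_info("wrist")["mount"]); off=M[0,3]+M[0,2]/M[2,2]*(.25+.143-.064)
yaw=24; y=np.radians(yaw)
arm.move_ptp([c[0]-off*np.cos(y)-.02,c[1]-off*np.sin(y)-.06,.25],[180,0,yaw]); arm.dwell(.1); save("wrist","w_wh2.png")
T=np.load("pics/w_wh2.png.npy"); u=project("wrist",[[c[0],c[1],.064]],T)[0]; print(u,R())
x0,y0=(u-80).astype(int); im=cv2.imread("pics/w_wh2.png")[y0:y0+170,x0:x0+160]
cv2.imwrite("pics/wc2.png",cv2.resize((255*(im/255.)**.5).astype('u1'),None,fx=3.5,fy=3.5,interpolation=2)); print(x0,y0)
E
```

```text
{'t': 6.4, 'p': array([0.5728, 0.1995, 0.0364]), 'yaw': np.float64(19.9), 'F': array([-0.7, -1.1, -0.6]), 'M': array([-0.05,  0.01, -0.04]), 'w': 0.04, 'ff': 0.0}
{'t': 6.81, 'p': array([0.5712, 0.1988, 0.037 ]), 'yaw': np.float64(20.0), 'F': array([-2.6, -1.6,  6.1]), 'M': array([-0.09,  0.59,  0.3 ]), 'w': 0.0079, 'ff': 57.4}
{'t': 8.72, 'p': array([0.5362, 0.1978, 0.037 ]), 'yaw': np.float64(-20.0), 'F': array([-3.7, -2.6,  7.9]), 'M': array([-0.46,  0.53, -0.08]), 'w': 0.0081, 'ff': 57.5}
{'t': 9.13, 'p': array([0.538 , 0.1995, 0.036 ]), 'yaw': np.float64(-19.9), 'F': array([ 0.2,  0.5, -1.1]), 'M': array([ 0.01, -0.03, -0.02]), 'w': 0.0404, 'ff': 0.0}
[260.91714021 186.93791868] {'t': 10.64, 'p': array([0.5592, 0.1982, 0.2477]), 'yaw': np.float64(24.0), 'F': array([-0.3, -0.2,  0.4]), 'M': array([ 0.02, -0.01, -0.01]), 'w': 0.0399, 'ff': 0.0}
180 106
```

View pics/wc2.png

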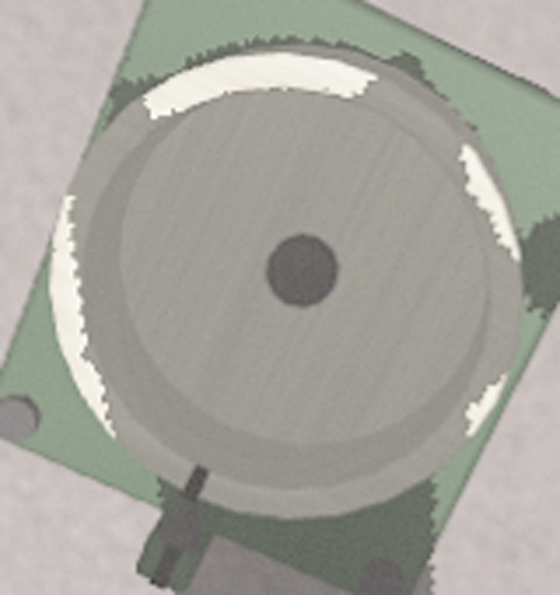

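The mark at (207,468)–(190,498) now lies in line with the pointer stripe on the post at (170,550)–(158,582). Checking the angles numerically.

```bash
python3 - <<'E'
from h import *
T=np.load("pics/w_wh2.png.npy")
px=lambda c:(180+(c[0]+.5)/3.5-.5,106+(c[1]+.5)/3.5-.5)
rim=plane("wrist",[px(c) for c in ((49,275),(522,275),(288,518),(285,44),(113,435),(440,480),(455,112),(110,120))],.064,T)[:,:2]
x=np.linalg.lstsq(np.c_[2*rim,np.ones(len(rim))],(rim**2).sum(1),rcond=None)[0]
print(x[:2],np.sqrt(x[2]+x[:2]@x[:2]))
q=plane("wrist",[px(c) for c in ((205,470),(190,498),(172,548),(160,580))],.064,T)[:,:2]
for c in (x[:2],np.array([.555,.2472])):
    r=q-c; print(np.hypot(*r.T).round(4),np.degrees(np.arctan2(r[:,1],r[:,0])).round(2))
E
```

```text
[0.55334189 0.24538103] 0.05546816907611109
[0.0481 0.0563 0.0703 0.0795] [176.69 176.32 177.42 177.85]
[0.0497 0.0579 0.0719 0.0811] [178.89 178.22 178.93 179.18]
```

```bash
python3 - <<'E'
from h import *
T=np.load("pics/w_pot.png.npy")
print(plane("wrist",[(324.6,220.2)],.138,T),plane("top",[(411,250.6)],.138))
c=plane("wrist",[(324.6,220.2)],.138,T)[0][:2]
u=np.array([np.cos(np.radians(67)),np.sin(np.radians(67))])
for y in (-113,-90,-60,-20,0,67,100,160):
    print(y,np.array(arm.inverse_kinematics([*c,.14],[180,0,y])).round(0) if arm.inverse_kinematics([*c,.14],[180,0,y]) is not None else None)
arm.move_ptp([*(c+.07*u),.29],[180,0,-113]); arm.dwell(.1); save("wrist","w_cap.png"); print(R())
T=np.load("pics/w_cap.png.npy"); p=project("wrist",[[*c,.15]],T)[0]; print(p)
x0,y0=np.clip((p-[90,75]).astype(int),0,[460,330]); im=cv2.imread("pics/w_cap.png")[y0:y0+150,x0:x0+180]/255.
cv2.imwrite("pics/capc.png",cv2.resize((255*np.clip(im/.5,0,1)**.45).astype('u1'),None,fx=4,fy=4,interpolation=2)); print(x0,y0)
E
```

```text
[[ 0.52431418 -0.26603506  0.138     ]] [[ 0.51920531 -0.26454253  0.138     ]]
-113 [   5.   33.   25.  115.  -22.   36. -159.]
-90 [   8.   32.   20.  115.  -18.   36. -140.]
-60 [  13.   32.   13.  115.  -12.   35. -116.]
-20 [ 19.  31.   5. 114.  -4.  35. -83.]
0 [ 22.  31.   0. 114.  -0.  35. -67.]
67 [ 32.  31. -13. 114.  12.  36. -12.]
100 [ 38.  32. -22. 113.  19.  38.  14.]
160 [ 48.  35. -37. 113.  31.  42.  63.]
{'t': 12.28, 'p': array([ 0.5521, -0.2001,  0.2896]), 'yaw': np.float64(-112.8), 'F': array([0.5, 0.3, 0. ]), 'M': array([ 0.04,  0.  , -0.04]), 'w': 0.0395, 'ff': 0.0}
[317.549843   116.47786813]
227 41
```

View pics/capc.png

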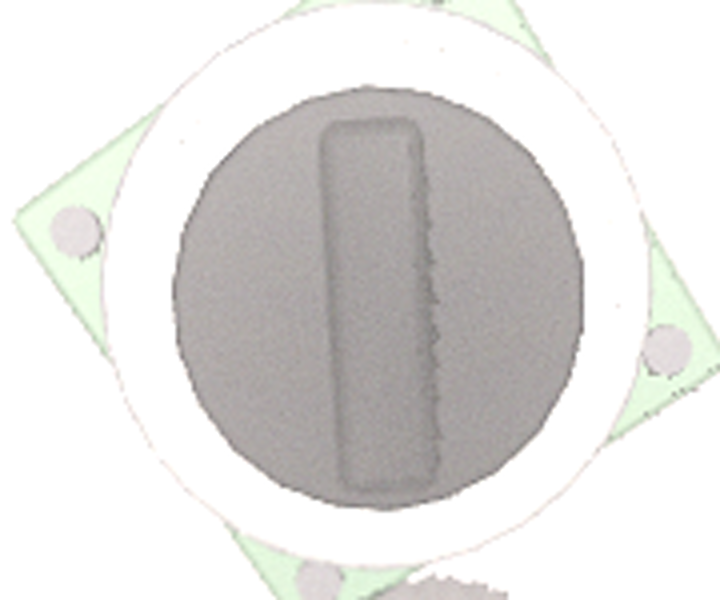

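The bar is clear here. Its top corners are near (322,122), (418,122), (440,486) and (343,488), and the disc edge spans 172–585 by 85–511.

```bash
python3 - <<'E'
from h import *
T=np.load("pics/w_cap.png.npy")
px=lambda c:(227+(c[0]+.5)/4-.5,41+(c[1]+.5)/4-.5)
q=plane("wrist",[px(c) for c in ((322,122),(418,122),(440,486),(343,488))],.172,T)[:,:2]
a=(q[0]+q[1]-q[2]-q[3])/2; print(q.mean(0),np.hypot(*a),np.hypot(*(q[0]-q[1])),np.degrees(np.arctan2(a[1],a[0])))
d=plane("wrist",[px(c) for c in ((172,298),(585,298),(379,85),(379,511),(230,152),(530,150))],.138,T)[:,:2]
x=np.linalg.lstsq(np.c_[2*d,np.ones(len(d))],(d**2).sum(1),rcond=None)[0]; print(x[:2],np.sqrt(x[2]+x[:2]@x[:2]))
E
```

```text
[ 0.52198323 -0.2647625 ] 0.0542528928943048 0.014250117442204346 -109.18901837280042
[ 0.52204239 -0.26448363] 0.03568354189411401
```

```bash
python3 - <<'E'
from h import *
c=[.522,-.2647]; y=-109.2
arm.move_ptp([*c,.22],[180,0,y]); arm.set_gripper(.05)
arm.move_l([*c,.144],[180,0,y],speed=.12); print(R()); arm.set_gripper(0.0); print(R())
for k in range(1,24):
    arm.move_l([*c,.144],[180,0,y+3*k],speed=.1); r=R(); print(3*k,r['t'],r['yaw'],r['F'],r['M'],r['w'])
    if abs(r['M'][2])>.6: break
E
```

```text
{'t': 13.81, 'p': array([ 0.5224, -0.2651,  0.1444]), 'yaw': np.float64(-109.2), 'F': array([ 0.5, -0.2, -0. ]), 'M': array([ 0.02,  0.02, -0.01]), 'w': 0.0503, 'ff': 0.0}
{'t': 14.21, 'p': array([ 0.5224, -0.2649,  0.1449]), 'yaw': np.float64(-109.2), 'F': array([-0.6,  0.9,  5.6]), 'M': array([ 0.14,  0.16, -0.04]), 'w': 0.015, 'ff': 60.9}
3 14.46 -106.2 [-0.8 -0.2  5.5] [0.13 0.19 0.01] 0.0148
6 14.71 -103.2 [0.6 0.6 5.7] [0.07 0.16 0.08] 0.0148
9 14.96 -100.2 [-0.8  0.9  5.5] [0.07 0.12 0.06] 0.0147
12 15.21 -97.2 [-0.4  0.   5.3] [0.11 0.14 0.03] 0.015
15 15.46 -94.4 [-1.   0.8  6.7] [ 0.15  0.2  -0.39] 0.0152
18 15.71 -91.8 [-1.6  1.6  6.1] [ 0.18  0.23 -1.31] 0.0151
```

```bash
python3 - <<'E'
from h import *
c=[.522,-.2647]; y=-109.2+15
arm.move_l([*c,.144],[180,0,y],speed=.1); print(R())
for dz in (.002,.004,.006,.008):
    arm.move_l([*c,.144-dz],[180,0,y],speed=.03); r=R(); print(dz,r)
    if r['F'][2]>30: break
E
```

```text
{'t': 15.96, 'p': array([ 0.5223, -0.2651,  0.1447]), 'yaw': np.float64(-94.4), 'F': array([-1.2,  0.3,  5.5]), 'M': array([ 0.11,  0.19, -0.43]), 'w': 0.0148, 'ff': 61.2}
0.002 {'t': 16.21, 'p': array([ 0.5223, -0.2651,  0.1433]), 'yaw': np.float64(-94.4), 'F': array([-1.9,  1.2, 10.5]), 'M': array([ 0.28,  0.44, -0.35]), 'w': 0.0145, 'ff': 61.8}
0.004 {'t': 16.46, 'p': array([ 0.5223, -0.2651,  0.1415]), 'yaw': np.float64(-94.4), 'F': array([-2.4,  1.4, 11. ]), 'M': array([ 0.3 ,  0.47, -0.24]), 'w': 0.0153, 'ff': 61.9}
0.006 {'t': 16.71, 'p': array([ 0.5223, -0.2651,  0.1392]), 'yaw': np.float64(-94.3), 'F': array([-0.7,  0.5,  8.5]), 'M': array([ 0.19,  0.39, -0.03]), 'w': 0.0148, 'ff': 61.6}
0.008 {'t': 16.96, 'p': array([ 0.5224, -0.2651,  0.1374]), 'yaw': np.float64(-94.3), 'F': array([-3.2,  0.7, 12.1]), 'M': array([ 0.26,  0.56, -0.08]), 'w': 0.0151, 'ff': 62.0}
```

It presses 7.5 mm at about 12 N, so this is the first stop. Pressing slightly further and turning on.

```bash
python3 - <<'E'
from h import *
c=[.522,-.2647]; y=-109.2+15
arm.move_l([*c,.1363],[180,0,y],speed=.03); print(R())
for k in range(1,11):
    arm.move_l([*c,.1363],[180,0,y+4*k],speed=.1); r=R(); print(4*k,r['t'],r['p'][2],r['yaw'],r['F'],r['M'],r['w'])
    if abs(r['M'][2])>.7: break
E
```

```text
{'t': 17.21, 'p': array([ 0.5223, -0.2651,  0.1378]), 'yaw': np.float64(-94.3), 'F': array([-1.7,  2.2, 11.3]), 'M': array([ 0.26,  0.53, -0.07]), 'w': 0.015, 'ff': 62.0}
4 17.46 0.1379 -90.2 [-2.   0.7 12.7] [0.27 0.48 0.02] 0.015
8 17.71 0.1379 -86.2 [-1.8  1.4 12.7] [0.23 0.37 0.08] 0.015
12 17.96 0.138 -82.2 [-1.2 -0.5 12.2] [0.18 0.44 0.07] 0.015
16 18.21 0.138 -78.2 [-2.1  0.8 11.2] [0.21 0.38 0.11] 0.015
20 18.46 0.1381 -74.2 [-0.7  0.4 11. ] [0.18 0.28 0.08] 0.015
24 18.71 0.1381 -70.2 [-1.2  1.2 11.8] [0.24 0.28 0.1 ] 0.015
28 18.96 0.1381 -66.2 [-0.3  0.6 11.1] [0.19 0.29 0.07] 0.0149
32 19.21 0.138 -62.2 [-0.8  0.9 10.6] [0.2  0.28 0.07] 0.0148
36 19.46 0.138 -58.2 [-1.1  1.7 11. ] [0.18 0.31 0.06] 0.015
40 19.71 0.138 -54.2 [-0.9  0.5 10.2] [0.17 0.39 0.11] 0.0148
```

```bash
python3 - <<'E'
from h import *
c=[.522,-.2647]; y=-54.2
for z in (.142,.146,.150,.154,.160,.170,.20):
    arm.move_l([*c,z],[180,0,y],speed=.05); r=R(); print(z,r)
    if r['F'][2]<-12: break
E
```

```text
0.142 {'t': 19.98, 'p': array([ 0.523 , -0.2652,  0.1433]), 'yaw': np.float64(-54.3), 'F': array([-0.9,  0.9,  7.5]), 'M': array([0.07, 0.17, 0.06]), 'w': 0.0147, 'ff': 61.1}
0.146 {'t': 20.23, 'p': array([ 0.523 , -0.2652,  0.1467]), 'yaw': np.float64(-54.2), 'F': array([ 1. , -1. ,  4.9]), 'M': array([-0.12, -0.3 ,  0.  ]), 'w': 0.0151, 'ff': 60.7}
0.15 {'t': 20.48, 'p': array([ 0.5212, -0.2644,  0.1493]), 'yaw': np.float64(-54.2), 'F': array([ 1.4, -1.1, -2.5]), 'M': array([-0.16, -0.21, -0.02]), 'w': 0.0149, 'ff': 59.9}
0.154 {'t': 20.73, 'p': array([ 0.5212, -0.2644,  0.1536]), 'yaw': np.float64(-54.2), 'F': array([-0.9, -0.5, -2.2]), 'M': array([-0.07, -0.05,  0.01]), 'w': 0.0148, 'ff': 59.9}
0.16 {'t': 20.99, 'p': array([ 0.5218, -0.2644,  0.1603]), 'yaw': np.float64(-54.2), 'F': array([ 0.2, -0.2, -2. ]), 'M': array([0.01, 0.01, 0.02]), 'w': 0.0148, 'ff': 59.9}
0.17 {'t': 21.34, 'p': array([ 0.5223, -0.2648,  0.1706]), 'yaw': np.float64(-54.2), 'F': array([ 0.5,  0.4, -3. ]), 'M': array([ 0.  , -0.01, -0.1 ]), 'w': 0.0149, 'ff': 59.8}
0.2 {'t': 22.09, 'p': array([ 0.5218, -0.2646,  0.2   ]), 'yaw': np.float64(-54.2), 'F': array([ 0.3,  0.9, -2.9]), 'M': array([-0.01,  0.01, -0.05]), 'w': 0.0146, 'ff': 59.8}
```

Cap is free and carried. Measuring the dish from the clean top and wrist pictures.

```bash
python3 - <<'E'
from h import *
for n,fn,seed,T in (("top","top0.png",(309,223),None),("wrist","w_pot.png",(95,211),np.load("pics/w_pot.png.npy"))):
    im=cv2.imread("pics/"+fn); g=cv2.cvtColor(im,cv2.COLOR_BGR2HSV)
    m=((g[...,1]<45)&(g[...,2]>165)).astype('u1')
    cs=cv2.findContours(m,0,1)[0]; k=max((q for q in cs if cv2.pointPolygonTest(q,seed,False)>0),key=cv2.contourArea)
    h=cv2.convexHull(k)[:,0]
    for z in (.004,.022):
        q=plane(n,h,z,T)[:,:2]; (a,r)=cv2.minEnclosingCircle((q*1000).astype('f4')); x=np.linalg.lstsq(np.c_[2*q,np.ones(len(q))],(q**2).sum(1),rcond=None)[0]
        print(n,z,np.round(a,1),round(r,1),x[:2].round(4),np.sqrt(x[2]+x[:2]@x[:2]).round(4))
E
```

```text
top 0.004 [629.2 -10.8] 67.4 [ 0.6523 -0.0019] 0.0605
top 0.022 [625.3 -11.2] 66.5 [ 0.6481 -0.0024] 0.0597
wrist 0.004 [638.  -14.1] 178.5 [ 0.6256 -0.0287] 0.1587
wrist 0.022 [636.9 -25.2] 171.7 [ 0.6251 -0.0392] 0.1526
```

```bash
python3 - <<'E'
from h import *
from scipy.optimize import least_squares
for n,fn,s,r0,r1,T in (("top","top0.png",(309.5,222.7),24,36,None),("wrist","w_pot.png",(96,211),52,82,np.load("pics/w_pot.png.npy"))):
    g=cv2.cvtColor(cv2.imread("pics/"+fn),cv2.COLOR_BGR2GRAY).astype('f4')
    t=np.radians(np.arange(0,360,4)); rr=np.arange(r0,r1,.5)
    P=cv2.remap(g,(s[0]+np.outer(np.cos(t),rr)).astype('f4'),(s[1]+np.outer(np.sin(t),rr)).astype('f4'),1)
    D=P[:,4:]-P[:,:-4]; i=np.array([np.where(d<min(-20,.5*d.min()))[0][-1] if d.min()<-20 else -1 for d in D])
    ok=i>=0; r=rr[i[ok]+2]; uv=np.c_[s[0]+np.cos(t[ok])*r,s[1]+np.sin(t[ok])*r]
    q=plane(n,uv,.022,T)[:,:2]
    f=least_squares(lambda p:np.hypot(*(q-p[:2]).T)-p[2],[.62,-.02,.08],loss='soft_l1',f_scale=.002)
    print(n,ok.sum(),f.x.round(4),np.median(np.abs(f.fun)).round(4))
E
```

```text
top 90 [ 0.6135 -0.0183  0.0773] 0.0009
wrist 90 [ 0.619  -0.0179  0.0801] 0.0003
```

```bash
python3 - <<'E'
from h import *
d=[.617,-.018]; y=-54.2
arm.move_l([*d,.2],[180,0,y],speed=.15); arm.move_l([*d,.06],[180,0,y],speed=.12)
arm.dwell(.1); f0=arm.read_state()["contact_force"][2]; print(R())
for z in np.arange(.050,.034,-.0015):
    arm.move_l([*d,z],[180,0,y],speed=.03); r=R()
    if r['F'][2]>f0+4: break
print(z,r); arm.set_gripper(.05); print(R())
arm.move_l([*d,.15],[180,0,y],speed=.1)
arm.move_l([d[0]-.10,d[1]-.06,.28],[180,0,0],speed=.2); arm.dwell(.1); save("wrist","end.png"); save("top","endtop.png"); print(R())
E
```

```text
{'t': 25.42, 'p': array([ 0.6177, -0.018 ,  0.0609]), 'yaw': np.float64(-54.2), 'F': array([-0.6,  0.2, -2.7]), 'M': array([ 0.01,  0.04, -0.01]), 'w': 0.0154, 'ff': 59.8}
0.03949999999999999 {'t': 27.65, 'p': array([ 0.6173, -0.018 ,  0.04  ]), 'yaw': np.float64(-54.2), 'F': array([ 0.4, -1.1,  3.3]), 'M': array([ 0.  ,  0.17, -0.04]), 'w': 0.0149, 'ff': 60.3}
{'t': 28.08, 'p': array([ 0.6171, -0.018 ,  0.0395]), 'yaw': np.float64(-54.2), 'F': array([ 0.3, -0.1, -0.3]), 'M': array([-0.03, -0.02, -0.03]), 'w': 0.0496, 'ff': 0.0}
{'t': 30.64, 'p': array([ 0.517 , -0.0775,  0.2793]), 'yaw': np.float64(0.0), 'F': array([ 0.4, -0.1,  0.1]), 'M': array([0.  , 0.03, 0.01]), 'w': 0.05, 'ff': 0.0}
```

View pics/end.png

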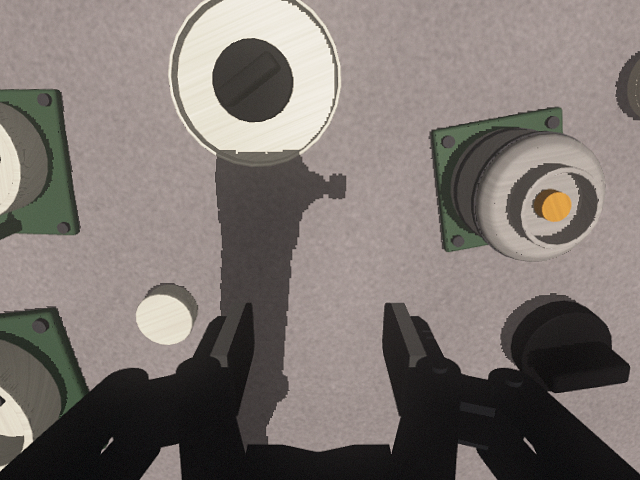

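The cap stands upright at (253,80), centred in the dish at (255,78), and the pot is open. Handing in.

```bash
python3 -c "
from cell import arm
print(arm.job_done())"
```

```text
the job is handed in; nothing more can be done
None
```

The job was handed in at about 31 s: the vent wheel's mark is within about 1° of the pointer, the cap is off and stands upright in the middle of the dish, and the slide box, bottle and tin were not touched.

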